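# Put the optics cassettes away in their slotted holders

## Task

Put away the three black optics cassettes that stand on the blue mat: stand each one on edge in the slotted holder of its own length in the aluminium tray (short in the short one, medium in the medium, long in the long one), fully down on the slot's floor. Keep them upright all the way, set them down rather than dropping them, and leave the eyepiece, the objective and the bottle where they are.

Things in the scene. Friction and masses are not known exactly. Their poses are not given: they have to be found in the camera images.
- cassette_short: The short optics cassette, loose, on edge on the blue mat (3 mm thick): flat black block 50 mm long (its y), 20 thick (its x), 62 high, a round amber window in both faces; aluminium grip tab on the middle of its top edge, 12 mm thick (x), 36 long (y), 24 high (top at 86). About 130 g. Origin: centre of the underside, z up. Either face may point either way.
- cassette_medium: The medium optics cassette, loose, on edge on the blue mat (3 mm thick): flat black block 75 mm long (its y), 20 thick (its x), 62 high, a square window in both faces; aluminium grip tab on the middle of its top edge, 12 mm thick (x), 36 long (y), 24 high (top at 86). About 180 g. Origin: centre of the underside, z up. Either face may point either way.
- cassette_long: The long optics cassette, loose, on edge on the blue mat (3 mm thick): flat black block 100 mm long (its y), 20 thick (its x), 62 high, a wide rectangular window in both faces; aluminium grip tab on the middle of its top edge, 12 mm thick (x), 36 long (y), 24 high (top at 86). About 240 g. Origin: centre of the underside, z up. Either face may point either way.
- holder_short: The short slotted holder, grey, fixed in the aluminium tray: slot between two upright dividers, 66 mm long inside (its y; 74 outside), 32 wide (its x), flaring to about 42 at the mouth. Origin: centre of the underside (4 mm above the bench), z up; slot floor 5 mm above it, divider tops 35, end walls 20. The three holders are parallel, 75 mm apart along x, in any order.
- holder_medium: The medium slotted holder, grey, fixed in the aluminium tray: slot between two upright dividers, 91 mm long inside (its y; 99 outside), 32 wide (its x), flaring to about 42 at the mouth. Origin: centre of the underside (4 mm above the bench), z up; slot floor 5 mm above it, divider tops 35, end walls 20. The three holders are parallel, 75 mm apart along x, in any order.
- holder_long: The long slotted holder, grey, fixed in the aluminium tray: slot between two upright dividers, 116 mm long inside (its y; 124 outside), 32 wide (its x), flaring to about 42 at the mouth. Origin: centre of the underside (4 mm above the bench), z up; slot floor 5 mm above it, divider tops 35, end walls 20. The three holders are parallel, 75 mm apart along x, in any order.
- eyepiece: Bystander: black microscope eyepiece standing on the mat among the cassettes, 41 mm across, 49 mm high. Origin: centre of the underside, z up.
- objective: Bystander: steel microscope objective standing on the bench at the outer side of the mat or tray, 30 mm across, 49 mm high. Origin: centre of the underside, z up.
- bottle: Bystander: small amber bottle with a white cap, on the bench at the outer side of the mat or tray, 42 mm across, 95 mm high. Origin: centre of the underside, z up.

How it is judged:
By the outcome, as a careful person would: the job done as asked, in the order asked, and still so for the second after the job is handed in, with the robot touching nothing.
It also fails if it takes over 88 s, if anything falls off the work surface, if the arm or the gripper's body presses on something with over 40 N, if the wrist force passes 120 N, or if a joint passes its speed limit or range.

## Robot

A 7-joint arm with a two-finger parallel gripper is mounted at the origin on the work surface. World frame = base frame: x ahead of the robot, y to its left, z up, the work surface at z = 0. Lengths are in m, angles in rad, forces in N, time in s.
With the tool pointing down it reaches from about 0.4 to 0.85 m from the base axis. Payload 10.4 kg.
Tool frame: the origin (TCP) lies between the finger pads; the fingertips stand 22 mm ahead of it and the grasp point (between the pads) lies 3 mm ahead of it; z points along the fingers, y is the line along which they close (so a half turn about z gives the same grasp; the last joint's range is limited). The gripper opens to 87 mm and grips with 3 to 60 N. Pads are 19 mm wide; open, the fingers measure 117 mm over their backs; the gripper's body (75 mm by 190 mm) begins 51 mm behind the grasp point.
Start: joints at [-1.154, 0.332, -0.065, 1.46, 0.022, 1.35, -0.088], TCP at [0.266, 0.566, 0.245] pointing down, gripper open.
Joint ranges: [-2.6, 2.6], [-0.5, 2.12], [-1.47, 1.34], [0.16, 2.42], [-1.27, 4.41], [0.06, 2.06], [-2.6, 2.6]. Speed limits (rad/s): [2.22, 2.22, 2.79, 2.79, 3.14, 3.14, 3.14].

## Interface

Orientations are given as a 3x3 rotation matrix whose columns are the frame's x, y, z axes.
In Python, from workcell import state, capture, camera_info, job_done gives the robot as it stands.
- The arm moves only by the shell command python3 -m handwheel 'ROWS' [FORCE]. ROWS is JSON, a list of rows, each a list of 7 numbers: the closure, from -1 (fully open) to 1 (shut), then the shift along the world's x, y, z in units of 40 mm (1.0 is 40 mm), then the turn, a rotation vector about the world's x, y, z in units of 0.08 rad (1.0 is 0.08 rad). A call has 1 to 8 rows; each row shifts and turns the commanded pose from where the row before left it; what a row does not reach is not made up. A row lasts 1/12 s, in which the tool goes at most 41.7 mm and 7.16 degrees, less where a joint would pass 70% of its speed; a pose out of reach is approached as far as the arm can. A call with a number of a shift or a turn outside -1 to 1 is refused whole. A call with a gripper value outside its range is refused whole. The fingers move at their own pace and stop on an object; FORCE is the grip in N (left out, the last holds). Time passes only in rows, so rows that do not move let the fingers close. It gives the time, the measured TCP pose, the force, the opening and the grip force at its end, in the units of the state.
- state(): the state, without advancing time (a new reading comes with each control period).
- capture(name): name is "side" or "top" or "wrist"; returns (picture, depth): 384x512x3 uint8, red, green, blue; 384x512 float32, m along the optical axis (not along the pixel's ray), 0 where there is no reading.
- camera_info(name): a dict with "camera_matrix" (3x3 intrinsics, pixels), "k1" (the pictures are not rectified: a ray, as slopes to the right and down, at radius r is drawn at 1 + k1 r^2 times it, then the intrinsics apply), "eye" and "rotation" of the camera in the world; the wrist camera has in their place "hand_eye" (4x4, takes a point from camera to tool coordinates, whose origin is the TCP and whose axes are the flange's). Camera axes: x right, y down, z forward; pixel columns grow to the right and rows downward; lengths in m; the calibration is good to about 2 mm. A picture is of the moment at which its call begins: read the wrist's pose just before it. camera_info takes no time and is no camera call.
- job_done(): hands the job in; it is judged then, once.
The state is a dict: "time_s": time; "qpos": joint angles; "dq": joint speeds; "joint_torque": joint torques, N m; "position": TCP position; "eef_rot": TCP orientation; "contact_force": force on the tool from outside, world axes, zero at the start; "moment": the same for the moment, N m; "finger_gap": opening from 0.0 (shut) to 1.0 (fully open); "finger_force": force on a finger pad.
Only numpy, scipy, OpenCV 4.12 (cv2) and the standard library are available. Lean on these libraries where they do the work, as an engineer would, in place of code of your own. Each camera call takes 0.05 s, during which the arm holds its last target. There are 200 camera calls.

## Working session

There is one attempt and no reset: what is moved stays moved. The work goes in short steps, Python scripts to look and compute and a shell command to move; the robot and the scene stay as the last step left them, time stands still between calls to the robot, and variables do not carry over. Pictures are saved under pics/ and viewed, at most 14 in all, crops included, and the job is handed in when it is done.

```bash
mkdir -p pics; ls
python3 - <<'E'
from workcell import *
import cv2,numpy as np
s=state();print(s['time_s'],s['position'],s['eef_rot'])
for n in('top','side','wrist'):
    print(n,camera_info(n))
for n in('top','side'):
    p,d=capture(n);cv2.imwrite(f'pics/{n}0.png',p[:,:,::-1]);np.savez(f'{n}0.npz',p=p,d=d)
E
```

```text
pics
0.0 [0.26594598 0.56521232 0.24378407] [[-9.04856175e-01  4.25717114e-01 -4.90460331e-04]
 [ 4.25717388e-01  9.04855316e-01 -1.25035564e-03]
 [-8.85021575e-05 -1.34018951e-03 -9.99999098e-01]]
top {'camera_matrix': array([[435.59155289,   0.        , 260.95710911],
       [  0.        , 435.59155289, 191.9419959 ],
       [  0.        ,   0.        ,   1.        ]]), 'k1': -0.013893199662737778, 'eye': array([ 2.64394904e-01, -1.04125839e-03,  1.45495820e+00]), 'rotation': array([[ 2.00323455e-02, -9.79175332e-01,  2.02025678e-01],
       [-9.99786897e-01, -2.06266990e-02, -8.36914437e-04],
       [ 4.98660881e-03, -2.01965860e-01, -9.79379868e-01]])}
side {'camera_matrix': array([[500.12520831,   0.        , 259.05621291],
       [  0.        , 500.12520831, 193.92507435],
       [  0.        ,   0.        ,   1.        ]]), 'k1': -0.04235638304804464, 'eye': array([-0.26933571, -0.79503049,  1.03111477]), 'rotation': array([[ 0.70659402, -0.45776999,  0.53960313],
       [-0.70747145, -0.47259215,  0.52549101],
       [ 0.01445819, -0.75306262, -0.65778998]])}
wrist {'camera_matrix': array([[309.71904255,   0.        , 256.57284912],
       [  0.        , 309.71904255, 192.31171824],
       [  0.        ,   0.        ,   1.        ]]), 'k1': -0.0660025452277643, 'hand_eye': array([[ 4.53155387e-04, -9.55093139e-01, -2.96305402e-01,
         8.14899216e-02],
       [ 9.99999541e-01,  6.83057294e-04, -6.72374363e-04,
         1.05044379e-03],
       [ 8.44573707e-04, -2.96304961e-01,  9.55093010e-01,
        -1.39276308e-01],
       [ 0.00000000e+00,  0.00000000e+00,  0.00000000e+00,
         1.00000000e+00]])}
```

View pics/top0.png

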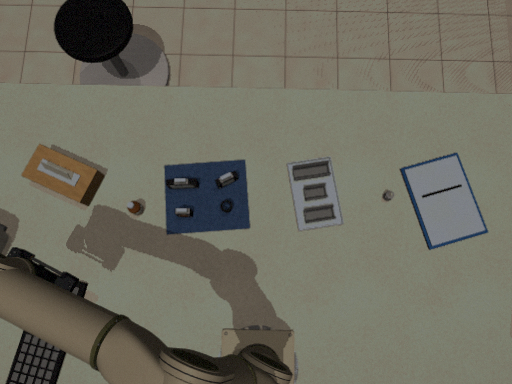

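View pics/side0.png

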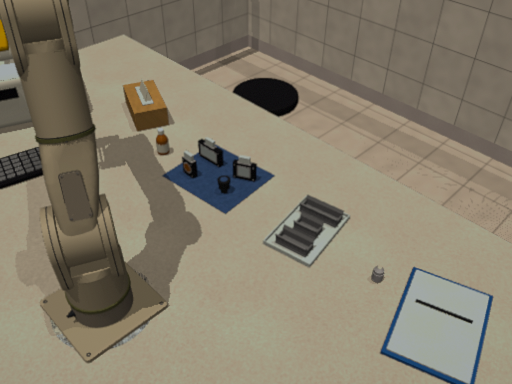

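The top view shows the long cassette near (182,183), the medium near (227,179), the short near (184,212) and the eyepiece at (227,206). The tray's holders, from the far side: long (312,172), short (315,191), medium (319,213).

```bash
cat > h.py <<'E'
from workcell import *
import cv2,numpy as np
def pose(n,s=None):
    c=camera_info(n)
    if n!='wrist': return c['eye'],c['rotation'],c
    s=s or state();H=c['hand_eye'];R=np.array(s['eef_rot'])
    return R@H[:3,3]+s['position'],R@H[:3,:3],c
def onplane(uv,z,P):
    e,R,c=P;k=np.array([c['k1'],0,0,0,0.])
    r=cv2.undistortPoints(np.float64(uv).reshape(-1,1,2),c['camera_matrix'],k).reshape(-1,2)
    r=np.c_[r,np.ones(len(r))]@R.T
    return e+r*((z-e[2])/r[:,2])[:,None]
def cloud(d,P):
    e,R,c=P;v,u=np.mgrid[:d.shape[0],:d.shape[1]]
    r=cv2.undistortPoints(np.float64(np.c_[u.ravel(),v.ravel()]).reshape(-1,1,2),c['camera_matrix'],np.array([c['k1'],0,0,0,0.])).reshape(-1,2)
    return ((np.c_[r,np.ones(len(r))]*d.reshape(-1,1))@R.T+e).reshape(*d.shape,3)
E
python3 - <<'E'
from h import *
for n,z,uv in [('top',.08,[(182,183),(227,179),(184,212)]),('top',.05,[(227,206)]),('top',.03,[(312,172),(315,191),(319,213)])]:
    print(onplane(uv,z,pose(n)).round(3).tolist())
s=state();print(np.degrees(np.arctan2(s['eef_rot'][1][1],s['eef_rot'][0][1])))
E
```

```text
[[0.572, 0.254, 0.08], [0.589, 0.109, 0.08], [0.478, 0.242, 0.08]]
[[0.505, 0.108, 0.05]]
[[0.631, -0.173, 0.03], [0.565, -0.183, 0.03], [0.491, -0.196, 0.03]]
64.79987053621458
```

```bash
python3 -m handwheel '[[-1,0.43,-0.6,0.1,0,0,-0.88],[-1,0.43,-0.6,0.1,0,0,-0.88],[-1,0.43,-0.6,0.1,0,0,-0.88],[-1,0.43,-0.6,0.1,0,0,-0.88],[-1,0.43,-0.6,0.1,0,0,-0.88],[-1,0.43,-0.6,0.1,0,0,-0.88],[-1,0.43,-0.6,0.1,0,0,-0.88],[-1,0.43,-0.6,0.1,0,0,-0.88]]'; python3 -m handwheel '[[-1,0.43,-0.6,0.1,0,0,-0.88],[-1,0.43,-0.6,0.1,0,0,-0.88],[-1,0.43,-0.6,0.1,0,0,-0.88],[-1,0.43,-0.6,0.1,0,0,-0.88],[-1,0.43,-0.6,0.1,0,0,-0.88],[-1,0.43,-0.6,0.1,0,0,-0.88],[-1,0.43,-0.6,0.1,0,0,-0.88],[-1,0,0,0,0,0,0]]'
python3 - <<'E'
from h import *
s=state();P=pose('wrist',s);p,d=capture('wrist');cv2.imwrite('pics/w1.png',p[:,:,::-1]);np.savez('w1.npz',p=p,d=d,e=P[0],R=P[1])
print(s['qpos'],s['position'])
E
```

```text
time_s: 0.77
position: [0.4042, 0.3721, 0.2765]
eef_rot: [[-0.535, 0.845, -0.0], [0.845, 0.535, -0.0], [-0.0, -0.0, -1.0]]
contact_force: [0.6, 0.5, -0.3]
finger_gap: 1.002
finger_force: 0.0
time_s: 1.43
position: [0.5273, 0.1992, 0.3052]
eef_rot: [[-0.062, 0.998, 0.002], [0.998, 0.062, -0.002], [-0.002, 0.002, -1.0]]
contact_force: [-0.0, -1.2, 0.6]
finger_gap: 1.001
finger_force: 0.0
[-0.72655242  0.16617264  0.32404626  1.54999851 -0.05049859  1.43296853
 -0.33724699] [0.52728885 0.19923724 0.30521163]
```

View pics/w1.png

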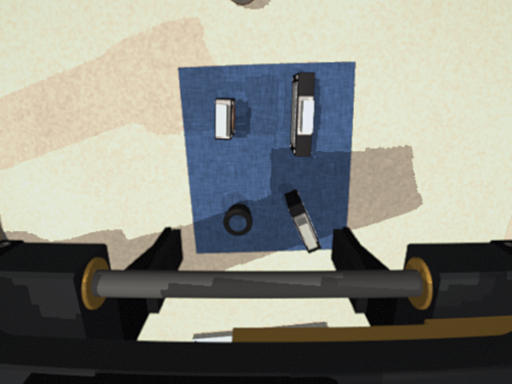

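The wrist view shows the short cassette tab at (224,119), the long at (303,115), the medium at (303,222) and the eyepiece at (238,220), all unoccluded.

```bash
cat >> h.py <<'E'
def rects(d,P,z0,z1,zp,amin=40,box=None):
    C=cloud(d,P);m=((C[...,2]>z0)&(C[...,2]<z1)&(d>0.15)).astype(np.uint8)
    if box: m&=((C[...,0]>box[0])&(C[...,0]<box[1])&(C[...,1]>box[2])&(C[...,1]<box[3])).astype(np.uint8)
    n,L,S,_=cv2.connectedComponentsWithStats(m)
    for i in range(1,n):
        if S[i,4]<amin: continue
        v,u=np.nonzero(L==i);X=onplane(np.c_[u,v],zp,P)
        (c,w,a)=cv2.minAreaRect(np.float32(X[:,:2]*1000))
        if w[0]>w[1]: w=w[::-1];a+=90     # a: direction of the short side
        a=(a+90)%180-90
        print('px',int(u.mean()),int(v.mean()),'n',len(u),'c',np.round(c,1),'size',np.round(w,1),'short-axis deg',round(a,1),'zmed',C[L==i][:,2].mean().round(4))
E
python3 - <<'E'
from h import *
f=np.load('w1.npz');P=(f['e'],f['R'],camera_info('wrist'))
B=(.4,.68,.03,.35)
print('tab');rects(f['d'],P,.078,.1,.089,box=B)
print('block');rects(f['d'],P,.055,.1,.065,box=B)
print('eyep');rects(f['d'],P,.04,.1,.052,box=B)
print('mat',[np.median(cloud(f['d'],P)[y,x,2]) for x,y in((200,160),(260,130),(260,200))])
E
```

```text
tab
px 307 116 n 375 c [581.3 263.3] size [13.3 34.4] short-axis deg 2.9 zmed 0.0876
px 220 119 n 361 c [484.8 253.2] size [11.4 35.7] short-axis deg 2.1 zmed 0.0878
px 307 234 n 273 c [597.5 118.5] size [12.  40.2] short-axis deg 27.9 zmed 0.0878
block
px 303 113 n 1507 c [581.3 263.3] size [22.1 98.9] short-axis deg 2.9 zmed 0.07
px 223 118 n 727 c [485.  253.4] size [21.3 50.2] short-axis deg -0.1 zmed 0.0763
px 304 226 n 826 c [597.6 118.1] size [21.  78.3] short-axis deg 27.9 zmed 0.0723
eyep
px 303 113 n 1632 c [582.2 262.6] size [ 25.1 102.4] short-axis deg 2.8 zmed 0.0683
px 223 118 n 781 c [484.1 252.6] size [23.8 51.7] short-axis deg 1.4 zmed 0.0744
px 303 225 n 895 c [599.  115.1] size [22.1 86.6] short-axis deg 27.9 zmed 0.0705
px 237 220 n 458 c [506.7 116.3] size [38.5 41.5] short-axis deg 3.3 zmed 0.0503
mat [np.float64(0.0021082084072271967), np.float64(0.0019282153864682572), np.float64(0.0025175266989767575)]
```

```bash
python3 -m handwheel '[[-1,0.1,-1,0,0,0,0],[-1,0.1,-1,0,0,0,0],[-1,0.1,-1,0,0,0,0],[-1,0.1,-1,0,0,0,0],[-1,0.1,-1,0,0,0,0],[-1,0.1,-1,0,0,0,0],[-1,0.1,-1,0,0,0,0],[-1,0.1,-1,0,0,0,0]]'; python3 -m handwheel '[[-1,0,-1,0,0,0,0],[-1,0,-1,0,0,0,0],[-1,0,0,0,0,0,0],[-1,0,0,0,0,0,0]]'
python3 - <<'E'
from h import *
s=state();P=pose('wrist',s);p,d=capture('wrist');cv2.imwrite('pics/w2.png',p[:,:,::-1]);np.savez('w2.npz',p=p,d=d,e=P[0],R=P[1])
print(s['qpos'],s['position'])
B=(.4,.72,-.32,-.08)
print('dividers');rects(d,P,.034,.045,.039,box=B)
print('all');rects(d,P,.018,.045,.03,box=B)
E
```

```text
time_s: 2.15
position: [0.5559, -0.115, 0.3044]
eef_rot: [[-0.078, 0.997, -0.0], [0.997, 0.078, 0.001], [0.001, 0.0, -1.0]]
contact_force: [0.8, 1.2, 0.0]
finger_gap: 1.0
finger_force: 0.0
time_s: 2.48
position: [0.5554, -0.1963, 0.304]
eef_rot: [[-0.072, 0.997, -0.001], [0.997, 0.072, -0.0], [-0.0, -0.001, -1.0]]
contact_force: [0.2, 0.9, -0.4]
finger_gap: 1.001
finger_force: 0.0
[-0.24068897  0.24832186  0.61441114  1.49560075 -0.14263784  1.4437708
  0.44936881] [ 0.55544226 -0.19627125  0.30404144]
dividers
px 336 141 n 449 c [ 659.1 -164.9] size [  7.7 123.2] short-axis deg 10.4 zmed 0.0369
px 304 144 n 390 c [ 617.1 -172.6] size [  5.9 122. ] short-axis deg 9.9 zmed 0.0372
px 223 153 n 317 c [ 512.5 -190.7] size [ 6.  98.4] short-axis deg 10.1 zmed 0.0372
px 191 157 n 357 c [ 470.4 -198.9] size [ 7.4 99. ] short-axis deg 10.1 zmed 0.0369
px 280 148 n 261 c [ 585.6 -178. ] size [ 6.8 73.4] short-axis deg 9.9 zmed 0.037
px 247 151 n 257 c [ 543.9 -185.2] size [ 6.8 73.4] short-axis deg 10.2 zmed 0.0371
all
px 322 142 n 1577 c [ 640.5 -169.7] size [ 50.7 126.1] short-axis deg 10.1 zmed 0.0328
px 205 155 n 1269 c [ 489.7 -196.3] size [ 50.5 102.4] short-axis deg 10.3 zmed 0.0326
px 264 149 n 953 c [ 564.9 -182.4] size [50.3 76.7] short-axis deg 10.0 zmed 0.0328
```

View pics/w2.png

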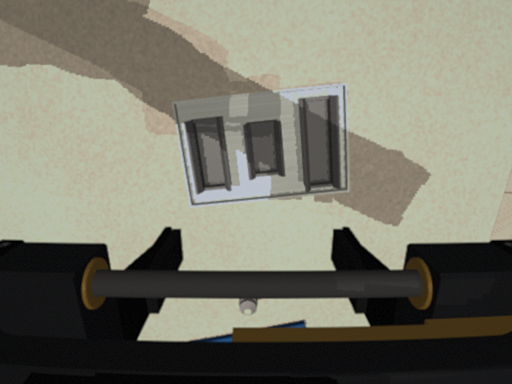

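The tray view shows slots long (320,142), short (264,149) and medium (208,155), left to right in increasing x. Going to the short cassette.

```bash
python3 -m handwheel '[[-1,-0.15,0.94,-0.2,0,0,-0.05],[-1,-0.15,0.94,-0.2,0,0,-0.05],[-1,-0.15,0.94,-0.2,0,0,-0.05],[-1,-0.15,0.94,-0.2,0,0,-0.05],[-1,-0.15,0.94,-0.3,0,0,-0.05],[-1,-0.15,0.94,-0.3,0,0,-0.05],[-1,-0.15,0.94,-0.3,0,0,-0.05],[-1,-0.15,0.94,-0.3,0,0,-0.05]]'; python3 -m handwheel '[[-1,-0.15,0.94,-0.3,0,0,-0.05],[-1,-0.15,0.94,-0.3,0,0,-0.05],[-1,-0.15,0.94,-0.3,0,0,-0.05],[-1,-0.15,0.94,-0.3,0,0,-0.05],[-1,0,0,0,0,0,0],[-1,0,0,0,0,0,0],[-1,0,0,0,0,0,0]]'
cat > go.py <<'E'
import sys
from h import *
# usage: go.py x y z(mm) yaw(deg of tool y): remaining shift in row units
s=state();R=np.array(s['eef_rot']);t=np.array(list(map(float,sys.argv[1:4])))
yaw=np.degrees(np.arctan2(R[1,1],R[0,1]));a=np.radians((float(sys.argv[4])-yaw+90)%180-90)
c,si=np.cos(a),np.sin(a);x=R[:,0]*[1,1,0];x/=np.linalg.norm(x)
D=np.array([[c,-si,0],[si,c,0],[0,0,1]])@np.c_[x,np.cross([0,0,-1],x),[0,0,-1]]
rv=cv2.Rodrigues(D@R.T)[0].ravel()
print('t',round(s['time_s'],2),'pos',np.round(np.array(s['position'])*1000,1),'yaw',yaw.round(1),'gap',round(s['finger_gap']*87,1),'force',np.round(s['contact_force'],1))
print('units shift',((t/1000-s['position'])/.04).round(2),'turn',(rv/.08).round(2))
E
python3 go.py 484.9 253.3 91 1.5
```

```text
time_s: 3.2
position: [0.5065, 0.1105, 0.2242]
eef_rot: [[-0.047, 0.999, 0.0], [0.999, 0.047, 0.001], [0.001, 0.0, -1.0]]
contact_force: [0.8, -0.1, 0.0]
finger_gap: 1.002
finger_force: 0.0
time_s: 3.78
position: [0.4832, 0.2577, 0.1765]
eef_rot: [[-0.03, 1.0, -0.0], [1.0, 0.03, -0.0], [-0.0, -0.0, -1.0]]
contact_force: [0.4, -1.0, -0.3]
finger_gap: 1.003
finger_force: 0.0
t 3.78 pos [483.2 257.7 176.5] yaw 1.7 gap 87.3 force [ 0.4 -1.  -0.3]
units shift [ 0.04 -0.11 -2.14] turn [ 0.   -0.   -0.05]
```

```bash
python3 -m handwheel '[[-1,0.04,-0.11,-0.5,0,0,0],[-1,0,0,-0.5,0,0,0],[-1,0,0,-0.5,0,0,0],[-1,0,0,-0.4,0,0,0],[-1,0,0,-0.24,0,0,0],[-1,0,0,0,0,0,0],[-1,0,0,0,0,0,0]]'; python3 go.py 484.9 253.3 91 1.5
python3 - <<'E'
from h import *
p,d=capture('wrist');cv2.imwrite('pics/w3.png',p[:,:,::-1])
E
```

```text
time_s: 4.37
position: [0.4859, 0.252, 0.0915]
eef_rot: [[-0.026, 1.0, 0.0], [1.0, 0.026, 0.0], [-0.0, 0.0, -1.0]]
contact_force: [0.7, 0.2, 0.8]
finger_gap: 1.004
finger_force: 0.0
t 4.37 pos [485.9 252.   91.5] yaw 1.5 gap 87.3 force [0.7 0.2 0.8]
units shift [-0.03  0.03 -0.01] turn [-0.  0. -0.]
```

View pics/w3.png

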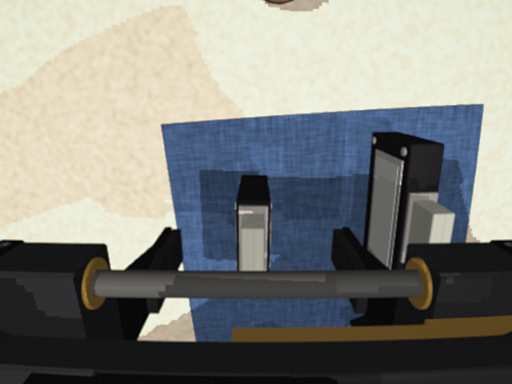

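The short cassette's tab (254,240) sits centred between the fingers, and the right finger clears the long one. Closing.

```bash
python3 -m handwheel '[[0,0,0,0,0,0,0],[0.3,0,0,0,0,0,0],[0.5,0,0,0,0,0,0],[0.7,0,0,0,0,0,0],[0.9,0,0,0,0,0,0],[1,0,0,0,0,0,0],[1,0,0,0,0,0,0],[1,0,0,0,0,0,0]]' 25; python3 -m handwheel '[[1,0,0,0,0,0,0],[1,0,0,0,0,0,0],[1,0,0,0.2,0,0,0],[1,0,0,0.4,0,0,0],[1,0,0,0.6,0,0,0],[1,0,0,0.6,0,0,0],[1,0,0,0.5,0,0,0],[1,0,0,0,0,0,0]]'; python3 go.py 564.8 -181.6 180 10.1
```

```text
time_s: 5.08
position: [0.4857, 0.2523, 0.091]
eef_rot: [[-0.027, 1.0, 0.0], [1.0, 0.027, -0.0], [-0.0, 0.0, -1.0]]
contact_force: [-0.0, -0.4, -0.2]
finger_gap: 0.476
finger_force: 0.0
time_s: 5.75
position: [0.4876, 0.2533, 0.1879]
eef_rot: [[-0.027, 1.0, 0.006], [1.0, 0.027, 0.004], [0.004, 0.006, -1.0]]
contact_force: [0.9, 0.3, 0.3]
finger_gap: 0.009
finger_force: 0.0
t 5.75 pos [487.6 253.3 187.9] yaw 1.5 gap 0.8 force [0.9 0.3 0.3]
units shift [  1.93 -10.87  -0.2 ] turn [-0.06  0.07  1.87]
```

The fingers are slower than I allowed for and shut above the tab. I'll reopen, and check that the cassette still stands.

```bash
python3 -m handwheel '[[-1,0,0,0.2,0,0,0],[-1,0,0,0.2,0,0,0],[-1,0,0,0.2,0,0,0],[-1,0,-0.5,0,0,0,0],[-1,0,-0.5,0,0,0,0],[-1,0,0,0,0,0,0],[-1,0,0,0,0,0,0],[-1,0,0,0,0,0,0]]'; python3 -m handwheel '[[-1,0,0,0,0,0,0],[-1,0,0,0,0,0,0],[-1,0,0,0,0,0,0],[-1,0,0,0,0,0,0],[-1,0,0,0,0,0,0],[-1,0,0,0,0,0,0]]'
python3 - <<'E'
from h import *
s=state();P=pose('wrist',s);p,d=capture('wrist');cv2.imwrite('pics/w4.png',p[:,:,::-1])
B=(.4,.68,.03,.35)
rects(d,P,.078,.1,.089,box=B);print('block');rects(d,P,.055,.1,.065,box=B)
E
python3 go.py 484.9 253.3 91 1.5
```

```text
time_s: 6.42
position: [0.4855, 0.2129, 0.207]
eef_rot: [[-0.027, 1.0, -0.0], [1.0, 0.027, 0.0], [0.0, -0.0, -1.0]]
contact_force: [0.5, 0.3, 0.3]
finger_gap: 0.534
finger_force: 0.0
time_s: 6.92
position: [0.4857, 0.2125, 0.207]
eef_rot: [[-0.027, 1.0, 0.0], [1.0, 0.027, -0.0], [-0.0, 0.0, -1.0]]
contact_force: [-0.0, -0.5, -0.4]
finger_gap: 0.964
finger_force: 0.0
px 370 139 n 749 c [579.8 263.9] size [15.5 35.2] short-axis deg 2.8 zmed 0.087
px 255 147 n 613 c [484.2 253.8] size [11.1 36. ] short-axis deg 1.6 zmed 0.088
block
px 362 133 n 2910 c [582.5 263.8] size [29.1 98.8] short-axis deg 2.6 zmed 0.0701
px 255 142 n 1226 c [484.2 253.4] size [20.9 50.1] short-axis deg 0.9 zmed 0.0765
t 6.97 pos [485.7 212.4 206.9] yaw 1.5 gap 84.7 force [-0.  -0.   0.4]
units shift [-0.02  1.02 -2.9 ] turn [ 0.    0.   -0.01]
```

View pics/w4.png

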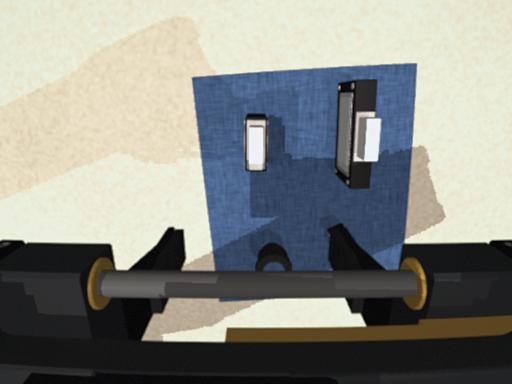

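The short cassette is unmoved and still upright at (255,143). Descending again, with the fingers half open.

```bash
python3 -m handwheel '[[0,0,0.5,-0.2,0,0,0],[0,-0.03,0.53,-0.5,0,0,0],[0,0,0,-0.6,0,0,0],[0,0,0,-0.6,0,0,0],[0,0,0,-0.5,0,0,0],[0,0,0,-0.3,0,0,0],[0,0,0,-0.2,0,0,0],[0,0,0,0,0,0,0]]' 25; python3 go.py 484.3 253.5 91 1.5;  python3 -m handwheel '[[1,0,0,0,0,0,0],[1,0,0,0,0,0,0],[1,0,0,0,0,0,0],[1,0,0,0,0,0,0],[1,0,0,0,0,0,0],[1,0,0,0,0,0,0],[1,0,0,0,0,0,0],[1,0,0,0,0,0,0]]';python3 -m handwheel '[[1,0,0,0,0,0,0],[1,0,0,0,0,0,0],[1,0,0,0,0,0,0]]'
```

```text
time_s: 7.63
position: [0.484, 0.2532, 0.0898]
eef_rot: [[-0.027, 1.0, -0.001], [1.0, 0.027, -0.001], [-0.001, -0.002, -1.0]]
contact_force: [0.4, -0.2, -0.5]
finger_gap: 0.527
finger_force: 0.0
t 7.63 pos [484.  253.2  89.8] yaw 1.5 gap 45.9 force [ 0.4 -0.2 -0.5]
units shift [0.01 0.01 0.03] turn [ 0.01 -0.02 -0.01]
time_s: 8.3
position: [0.4846, 0.2536, 0.0913]
eef_rot: [[-0.027, 1.0, 0.0], [1.0, 0.027, 0.0], [0.0, 0.0, -1.0]]
contact_force: [-1.1, -0.6, 3.6]
finger_gap: 0.135
finger_force: 25.0
time_s: 8.55
position: [0.4847, 0.2537, 0.0913]
eef_rot: [[-0.027, 1.0, 0.001], [1.0, 0.027, 0.0], [0.0, 0.001, -1.0]]
contact_force: [-0.8, -0.1, 5.6]
finger_gap: 0.133
finger_force: 25.0
```

```bash
python3 -m handwheel '[[1,0,0,0.1,0,0,0],[1,0,0,0.3,0,0,0],[1,0,0,0.5,0,0,0],[1,0,0,0.5,0,0,0],[1,0,0,0.5,0,0,0],[1,0.05,-0.3,0.3,0,0,0],[1,0.1,-0.5,0,0,0,0.1],[1,0.15,-0.8,0,0,0,0.17]]' 25;  python3 -m handwheel '[[1,0.17,-0.9,0,0,0,0.16],[1,0.17,-0.9,0,0,0,0.16],[1,0.17,-0.9,0,0,0,0.16],[1,0.17,-0.9,0,0,0,0.16],[1,0.17,-0.9,0,0,0,0.16],[1,0.17,-0.9,0,0,0,0.16],[1,0.17,-0.9,0,0,0,0.16],[1,0.17,-0.9,0,0,0,0.16]]';python3 -m handwheel '[[1,0.15,-0.9,0,0,0,0.16],[1,0.15,-0.7,0,0,0,0.16],[1,0.05,-0.3,0,0,0,0],[1,0,0,0,0,0,0],[1,0,0,0,0,0,0],[1,0,0,0,0,0,0]]'; python3 go.py 564.8 -181.6 98 10.1
python3 - <<'E'
from h import *
p,d=capture('wrist');cv2.imwrite('pics/w5.png',p[:,:,::-1])
E
```

```text
time_s: 9.22
position: [0.4963, 0.1908, 0.1801]
eef_rot: [[-0.053, 0.999, 0.001], [0.999, 0.053, 0.002], [0.002, 0.001, -1.0]]
contact_force: [-0.3, -0.1, -2.0]
finger_gap: 0.135
finger_force: 25.0
time_s: 9.88
position: [0.5503, -0.1012, 0.1793]
eef_rot: [[-0.151, 0.989, -0.0], [0.989, 0.151, 0.0], [0.0, 0.0, -1.0]]
contact_force: [0.6, 0.7, -0.8]
finger_gap: 0.133
finger_force: 25.0
time_s: 10.38
position: [0.5647, -0.1731, 0.1788]
eef_rot: [[-0.177, 0.984, -0.0], [0.984, 0.177, 0.001], [0.001, -0.0, -1.0]]
contact_force: [-1.0, 1.0, -1.4]
finger_gap: 0.138
finger_force: 25.0
t 10.38 pos [ 564.7 -173.1  178.8] yaw 10.2 gap 12.0 force [-1.   1.  -1.4]
units shift [ 0.   -0.21 -2.02] turn [-0.01 -0.01 -0.02]
```

View pics/w5.png

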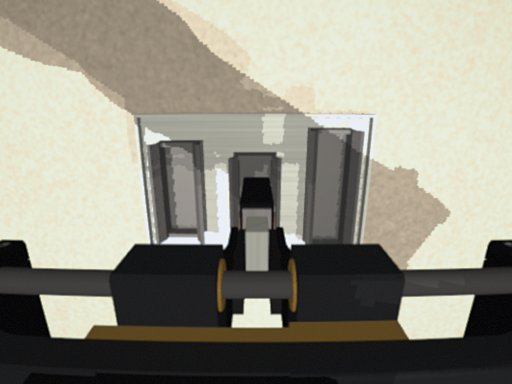

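The cassette is held upright at (257,200), over the short slot and aligned with it. Lowering.

```bash
python3 -m handwheel '[[1,0,-0.21,0,0,0,0],[1,0,0,-0.4,0,0,0],[1,0,0,-0.4,0,0,0],[1,0,0,-0.4,0,0,0],[1,0,0,-0.3,0,0,0],[1,0,0,-0.2,0,0,0],[1,0,0,-0.15,0,0,0],[1,0,0,0,0,0,0]]' 25; python3 -m handwheel '[[1,0,0,-0.05,0,0,0],[1,0,0,-0.05,0,0,0],[1,0,0,0,0,0,0],[1,0,0,0,0,0,0]]'; python3 go.py 564.8 -181.6 98 10.1
```

```text
time_s: 11.1
position: [0.5645, -0.1826, 0.1041]
eef_rot: [[-0.176, 0.984, -0.001], [0.984, 0.176, 0.0], [0.0, -0.001, -1.0]]
contact_force: [-0.5, 0.6, -2.2]
finger_gap: 0.136
finger_force: 25.0
time_s: 11.43
position: [0.5651, -0.1829, 0.1013]
eef_rot: [[-0.176, 0.984, 0.001], [0.984, 0.176, -0.0], [-0.0, 0.001, -1.0]]
contact_force: [0.1, 0.0, -1.4]
finger_gap: 0.136
finger_force: 25.0
t 11.43 pos [ 565.1 -182.9  101.3] yaw 10.1 gap 11.8 force [ 0.1  0.  -1.4]
units shift [-0.01  0.03 -0.08] turn [ 0.    0.01 -0.  ]
```

```bash
for i in 1 ; do python3 -m handwheel '[[1,0,0,-0.04,0,0,0],[1,0,0,-0.04,0,0,0],[1,0,0,0,0,0,0]]' | sed -n '2p;4p';  python3 -m handwheel '[[1,0,0,-0.03,0,0,0],[1,0,0,0,0,0,0],[1,0,0,0,0,0,0]]' | sed -n '2p;4p'; done
```

```text
position: [0.5648, -0.1828, 0.0975]
contact_force: [0.4, -0.5, -1.9]
position: [0.5652, -0.1829, 0.0974]
contact_force: [-2.2, 1.0, 5.8]
```

Contact with the floor felt. Releasing, rising, and on to the medium cassette.

```bash
python3 -m handwheel '[[0,0,0,0,0,0,0],[0,0,0,0,0,0,0],[0,0,0,0,0,0,0],[0,0,0,0,0,0,0],[0,0,0,0,0,0,0],[0,0,0,0.3,0,0,0],[0,0,0,0.6,0,0,0],[0,0,0,0.6,0,0,0]]'; python3 -m handwheel '[[0,0,0.1,0.6,0,0,0],[0,0.1,0.8,0.2,0,0,0.5],[0,0.1,0.94,0,0,0,0.5],[0,0.1,0.94,0,0,0,0.5],[0,0.1,0.94,0,0,0,0.5],[0,0.1,0.94,0,0,0,0.5],[0,0.1,0.94,0,0,0,0.5],[0,0.1,0.9,0,0,0,0.5]]';python3 -m handwheel '[[0,0.1,0.5,0,0,0,0.4],[0,0,0,0,0,0,0],[0,0,0,0,0,0,0],[0,0,0,0,0,0,0]]'; python3 go.py 597.5 118.4 91 27.9
python3 - <<'E'
from h import *
s=state();P=pose('wrist',s);p,d=capture('wrist');cv2.imwrite('pics/w6.png',p[:,:,::-1])
B=(.4,.68,.03,.35)
rects(d,P,.078,.1,.089,box=B)
E
```

```text
time_s: 12.6
position: [0.5643, -0.1828, 0.1575]
eef_rot: [[-0.175, 0.984, -0.002], [0.984, 0.175, -0.0], [0.0, -0.002, -1.0]]
contact_force: [1.0, -1.2, 0.7]
finger_gap: 0.494
finger_force: 0.0
time_s: 13.27
position: [0.5929, 0.0793, 0.1898]
eef_rot: [[-0.443, 0.897, 0.001], [0.897, 0.443, 0.0], [-0.0, 0.001, -1.0]]
contact_force: [0.4, 1.3, 0.6]
finger_gap: 0.499
finger_force: 0.0
time_s: 13.6
position: [0.5971, 0.0954, 0.189]
eef_rot: [[-0.468, 0.884, 0.0], [0.884, 0.468, -0.001], [-0.001, -0.0, -1.0]]
contact_force: [0.2, -0.3, 0.5]
finger_gap: 0.498
finger_force: 0.0
t 13.6 pos [597.1  95.4 189. ] yaw 27.9 gap 43.4 force [ 0.2 -0.3  0.5]
units shift [ 0.01  0.57 -2.45] turn [0.01 0.   0.  ]
px 339 8 n 360 c [581.9 249.8] size [13.  16.2] short-axis deg 3.9 zmed 0.0866
px 268 177 n 674 c [597.8 117.6] size [11.8 36.3] short-axis deg 27.9 zmed 0.0879
```

View pics/w6.png

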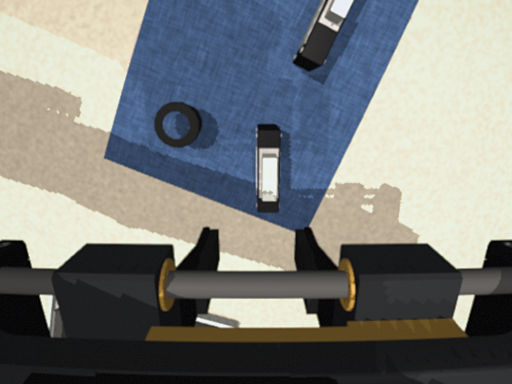

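The medium cassette is upright at (268,170) and aligned with the fingers; its tab centre is (597.8, 117.6). Descending and gripping.

```bash
python3 -m handwheel '[[0,0.01,0.56,0,0,0,0],[0,0,0,-0.5,0,0,0],[0,0,0,-0.6,0,0,0],[0,0,0,-0.6,0,0,0],[0,0,0,-0.5,0,0,0],[0,0,0,-0.25,0,0,0],[0,0,0,0,0,0,0],[0,0,0,0,0,0,0]]' 25; python3 go.py 597.7 117.8 91 27.9;  python3 -m handwheel '[[1,0,0,0,0,0,0],[1,0,0,0,0,0,0],[1,0,0,0,0,0,0],[1,0,0,0,0,0,0],[1,0,0,0,0,0,0],[1,0,0,0,0,0,0],[1,0,0,0,0,0,0],[1,0,0,0,0,0,0]]'; python3 go.py 491.5 -194.8 180 10.1
```

```text
time_s: 14.32
position: [0.5976, 0.1186, 0.0911]
eef_rot: [[-0.468, 0.884, 0.0], [0.884, 0.468, -0.0], [-0.0, 0.0, -1.0]]
contact_force: [-0.5, 0.6, 0.9]
finger_gap: 0.499
finger_force: 0.0
t 14.32 pos [597.6 118.6  91.1] yaw 27.9 gap 43.4 force [-0.5  0.6  0.9]
units shift [ 0.   -0.02 -0.  ] turn [ 0.  0. -0.]
time_s: 14.98
position: [0.5974, 0.1196, 0.0908]
eef_rot: [[-0.469, 0.883, 0.0], [0.883, 0.469, 0.0], [0.0, 0.0, -1.0]]
contact_force: [-1.1, 0.4, 1.6]
finger_gap: 0.136
finger_force: 25.0
t 14.98 pos [597.4 119.6  90.8] yaw 28.0 gap 11.8 force [-1.1  0.4  1.6]
units shift [-2.65 -7.86  2.23] turn [-0.    0.   -3.91]
```

```bash
python3 -m handwheel '[[1,0,0,0.1,0,0,0],[1,0,0,0.3,0,0,0],[1,0,0,0.5,0,0,0],[1,0,0,0.5,0,0,0],[1,0,0,0.5,0,0,0],[1,0,-0.3,0.3,0,0,-0.1],[1,-0.2,-0.5,0,0,0,-0.4],[1,-0.3,-0.8,0,0,0,-0.4]]' 25;  python3 -m handwheel '[[1,-0.3,-0.88,0,0,0,-0.43],[1,-0.3,-0.88,0,0,0,-0.43],[1,-0.3,-0.88,0,0,0,-0.43],[1,-0.3,-0.88,0,0,0,-0.43],[1,-0.3,-0.88,0,0,0,-0.43],[1,-0.3,-0.88,0,0,0,-0.43],[1,-0.25,-0.6,0,0,0,-0.33],[1,-0.1,-0.3,0,0,0,-0.1]]';python3 -m handwheel '[[1,0,0,0,0,0,0],[1,0,0,0,0,0,0],[1,0,0,0,0,0,0]]'; python3 go.py 491.5 -194.8 98 10.1
python3 - <<'E'
from h import *
p,d=capture('wrist');cv2.imwrite('pics/w7.png',p[:,:,::-1])
E
```

```text
time_s: 15.65
position: [0.5778, 0.057, 0.1797]
eef_rot: [[-0.407, 0.914, 0.002], [0.914, 0.407, 0.001], [0.0, 0.002, -1.0]]
contact_force: [0.9, -0.9, -1.8]
finger_gap: 0.136
finger_force: 25.0
time_s: 16.32
position: [0.4886, -0.1966, 0.1791]
eef_rot: [[-0.167, 0.986, -0.0], [0.986, 0.167, -0.001], [-0.001, -0.0, -1.0]]
contact_force: [-0.6, 0.2, -2.4]
finger_gap: 0.132
finger_force: 25.0
time_s: 16.57
position: [0.4917, -0.1904, 0.1786]
eef_rot: [[-0.177, 0.984, 0.0], [0.984, 0.177, 0.001], [0.001, 0.0, -1.0]]
contact_force: [0.1, -0.8, -3.2]
finger_gap: 0.138
finger_force: 25.0
t 16.57 pos [ 491.7 -190.4  178.6] yaw 10.2 gap 12.0 force [ 0.1 -0.8 -3.2]
units shift [-0.01 -0.11 -2.01] turn [-0.01  0.   -0.02]
```

View pics/w7.png

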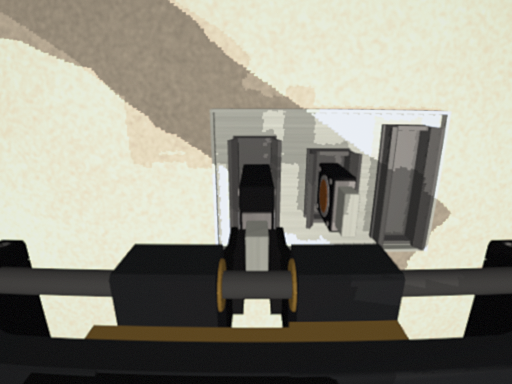

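The short cassette stands in its slot at (333,195), and the medium hangs over its own slot at (257,185). Lowering.

```bash
python3 -m handwheel '[[1,0,-0.09,0,0,0,0],[1,0,0,-0.4,0,0,0],[1,0,0,-0.4,0,0,0],[1,0,0,-0.4,0,0,0],[1,0,0,-0.4,0,0,0],[1,0,0,-0.2,0,0,0],[1,0,0,-0.1,0,0,0],[1,0,0,0,0,0,0]]' 25; python3 -m handwheel '[[1,0,0,-0.04,0,0,0],[1,0,0,0,0,0,0],[1,0,0,0,0,0,0]]'; python3 go.py 491.5 -194.8 97 10.1
```

```text
time_s: 17.28
position: [0.4911, -0.1949, 0.1021]
eef_rot: [[-0.176, 0.984, -0.001], [0.984, 0.176, 0.0], [0.0, -0.001, -1.0]]
contact_force: [-0.0, 0.3, -1.5]
finger_gap: 0.135
finger_force: 25.0
time_s: 17.53
position: [0.4917, -0.1953, 0.1017]
eef_rot: [[-0.175, 0.985, 0.001], [0.985, 0.175, -0.0], [-0.0, 0.001, -1.0]]
contact_force: [0.1, -0.7, -1.8]
finger_gap: 0.131
finger_force: 25.0
t 17.53 pos [ 491.7 -195.3  101.7] yaw 10.1 gap 11.4 force [ 0.1 -0.7 -1.8]
units shift [-0.01  0.01 -0.12] turn [0.   0.02 0.  ]
```

```bash
python3 -m handwheel '[[1,0,0,-0.04,0,0,0],[1,0,0,-0.04,0,0,0],[1,0,0,0,0,0,0],[1,0,0,0,0,0,0]]' | sed -n '2p;4p';  python3 -m handwheel '[[1,0,0,-0.03,0,0,0],[1,0,0,0,0,0,0],[1,0,0,0,0,0,0]]' | sed -n '2p;4p'
```

```text
position: [0.4912, -0.1952, 0.0977]
contact_force: [0.0, -0.4, -1.8]
position: [0.4914, -0.1953, 0.0967]
contact_force: [-0.4, 0.5, -0.4]
```

```bash
python3 -m handwheel '[[1,0,0,-0.03,0,0,0],[1,0,0,0,0,0,0],[1,0,0,0,0,0,0]]' | sed -n '2p;4p'
```

```text
position: [0.4918, -0.1953, 0.0967]
contact_force: [-5.3, 2.9, 14.2]
```

On the floor with 14 N. Releasing and going to the long cassette.

```bash
python3 -m handwheel '[[0,0,0,0,0,0,0],[0,0,0,0,0,0,0],[0,0,0,0,0,0,0],[0,0,0,0,0,0,0],[0,0,0,0,0,0,0],[0,0,0,0.3,0,0,0],[0,0,0,0.6,0,0,0],[0,0,0,0.6,0,0,0]]'; python3 -m handwheel '[[0,0.1,0.5,0.6,0,0,0],[0,0.19,0.9,0.2,0,0,-0.13],[0,0.19,0.94,0,0,0,-0.13],[0,0.19,0.94,0,0,0,-0.13],[0,0.19,0.94,0,0,0,-0.13],[0,0.19,0.94,0,0,0,-0.13],[0,0.19,0.94,0,0,0,-0.13],[0,0.19,0.94,0,0,0,-0.13]]';python3 -m handwheel '[[0,0.19,0.94,0,0,0,-0.13],[0,0.19,0.94,0,0,0,-0.13],[0,0.19,0.94,0,0,0,-0.13],[0,0.19,0.94,0,0,0,-0.13],[0,0,0,0,0,0,0],[0,0,0,0,0,0,0],[0,0,0,0,0,0,0]]'; python3 go.py 581 263.5 91 2.8
python3 - <<'E'
from h import *
s=state();P=pose('wrist',s);p,d=capture('wrist')
B=(.4,.68,.03,.36)
rects(d,P,.078,.1,.089,box=B);rects(d,P,.055,.1,.065,box=B)
E
```

```text
time_s: 19.03
position: [0.4907, -0.1953, 0.1563]
eef_rot: [[-0.174, 0.985, -0.002], [0.985, 0.174, -0.0], [0.0, -0.002, -1.0]]
contact_force: [1.1, -0.1, 0.5]
finger_gap: 0.492
finger_force: 0.0
time_s: 19.7
position: [0.5487, 0.0881, 0.1885]
eef_rot: [[-0.102, 0.995, 0.001], [0.995, 0.102, 0.0], [0.0, 0.001, -1.0]]
contact_force: [0.7, -0.4, 0.5]
finger_gap: 0.5
finger_force: 0.0
time_s: 20.28
position: [0.579, 0.2362, 0.1879]
eef_rot: [[-0.061, 0.998, 0.0], [0.998, 0.061, -0.001], [-0.001, 0.0, -1.0]]
contact_force: [0.1, -1.6, 0.7]
finger_gap: 0.5
finger_force: 0.0
t 20.28 pos [579.  236.2 187.9] yaw 3.5 gap 43.5 force [ 0.1 -1.6  0.7]
units shift [ 0.05  0.68 -2.42] turn [ 0.01  0.01 -0.16]
px 261 167 n 710 c [581.8 264.4] size [11.8 37.1] short-axis deg 3.4 zmed 0.0879
px 260 158 n 2740 c [581.8 264.3] size [20.8 99.1] short-axis deg 3.3 zmed 0.0702
```

Target (581.8, 264), yaw 3.3°.

```bash
python3 -m handwheel '[[0,0.07,0.69,0,0,0,-0.04],[0,0,0,-0.5,0,0,0],[0,0,0,-0.6,0,0,0],[0,0,0,-0.6,0,0,0],[0,0,0,-0.5,0,0,0],[0,0,0,-0.22,0,0,0],[0,0,0,0,0,0,0],[0,0,0,0,0,0,0]]' 30; python3 go.py 581.8 264 91 3.3;  python3 -m handwheel '[[1,0,0,0,0,0,0],[1,0,0,0,0,0,0],[1,0,0,0,0,0,0],[1,0,0,0,0,0,0],[1,0,0,0,0,0,0],[1,0,0,0,0,0,0],[1,0,0,0,0,0,0],[1,0,0,0,0,0,0]]'; python3 go.py 638.1 -168.8 180 10.1
```

```text
time_s: 21.0
position: [0.5822, 0.2636, 0.0915]
eef_rot: [[-0.057, 0.998, 0.001], [0.998, 0.057, -0.0], [-0.0, 0.001, -1.0]]
contact_force: [0.4, 0.7, 0.9]
finger_gap: 0.501
finger_force: 0.0
t 21.0 pos [582.2 263.6  91.5] yaw 3.3 gap 43.6 force [0.4 0.7 0.9]
units shift [-0.01  0.01 -0.01] turn [0.   0.01 0.01]
time_s: 21.67
position: [0.5817, 0.2644, 0.0908]
eef_rot: [[-0.058, 0.998, 0.0], [0.998, 0.058, 0.0], [0.0, 0.0, -1.0]]
contact_force: [-1.6, 0.4, 4.0]
finger_gap: 0.138
finger_force: 30.0
t 21.67 pos [581.7 264.4  90.8] yaw 3.3 gap 12.0 force [-1.6  0.4  4. ]
units shift [  1.41 -10.83   2.23] turn [-0.    0.    1.48]
```

```bash
python3 -m handwheel '[[1,0,0,0.1,0,0,0],[1,0,0,0.3,0,0,0],[1,0,0,0.5,0,0,0],[1,0,0,0.5,0,0,0],[1,0,0,0.5,0,0,0],[1,0,-0.3,0.3,0,0,0],[1,0.1,-0.5,0,0,0,0.1],[1,0.1,-0.8,0,0,0,0.14]]' 30;  python3 -m handwheel '[[1,0.12,-0.9,0,0,0,0.13],[1,0.12,-0.9,0,0,0,0.13],[1,0.12,-0.9,0,0,0,0.13],[1,0.12,-0.9,0,0,0,0.13],[1,0.12,-0.9,0,0,0,0.13],[1,0.12,-0.9,0,0,0,0.13],[1,0.12,-0.9,0,0,0,0.13],[1,0.12,-0.9,0,0,0,0.13]]';python3 -m handwheel '[[1,0.12,-0.9,0,0,0,0.12],[1,0.12,-0.7,0,0,0,0.1],[1,0.03,-0.4,0,0,0,0],[1,0,0,0,0,0,0],[1,0,0,0,0,0,0],[1,0,0,0,0,0,0]]'; python3 go.py 638.1 -168.8 98 10.1
python3 - <<'E'
from h import *
p,d=capture('wrist');cv2.imwrite('pics/w8.png',p[:,:,::-1])
E
```

```text
time_s: 22.33
position: [0.5895, 0.2023, 0.1798]
eef_rot: [[-0.082, 0.997, 0.001], [0.997, 0.082, 0.002], [0.002, 0.002, -1.0]]
contact_force: [-0.4, -0.6, -3.6]
finger_gap: 0.134
finger_force: 30.0
time_s: 23.0
position: [0.6274, -0.0904, 0.179]
eef_rot: [[-0.16, 0.987, -0.0], [0.987, 0.16, -0.0], [-0.0, -0.0, -1.0]]
contact_force: [0.8, 0.3, -3.0]
finger_gap: 0.137
finger_force: 30.0
time_s: 23.5
position: [0.6386, -0.1672, 0.1785]
eef_rot: [[-0.178, 0.984, -0.0], [0.984, 0.178, 0.001], [0.001, -0.0, -1.0]]
contact_force: [0.3, 0.3, -3.5]
finger_gap: 0.132
finger_force: 30.0
t 23.5 pos [ 638.6 -167.2  178.5] yaw 10.2 gap 11.5 force [ 0.3  0.3 -3.5]
units shift [-0.01 -0.04 -2.01] turn [-0.01 -0.   -0.03]
```

View pics/w8.png

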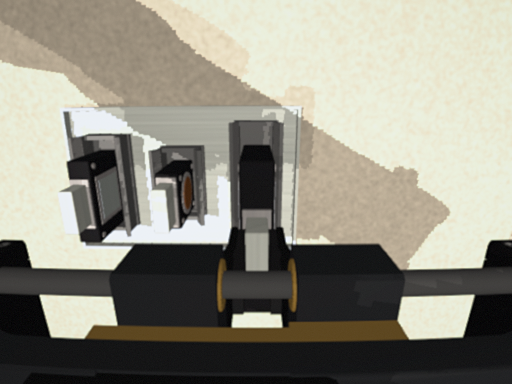

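The medium (95,195) and short (178,195) stand in their slots, and the long one at (257,180) hangs over its own. Lowering.

```bash
python3 -m handwheel '[[1,-0.01,-0.04,0,0,0,0],[1,0,0,-0.4,0,0,0],[1,0,0,-0.4,0,0,0],[1,0,0,-0.4,0,0,0],[1,0,0,-0.4,0,0,0],[1,0,0,-0.2,0,0,0],[1,0,0,-0.1,0,0,0],[1,0,0,0,0,0,0]]' 30; python3 -m handwheel '[[1,0,0,-0.04,0,0,0],[1,0,0,-0.04,0,0,0],[1,0,0,0,0,0,0],[1,0,0,0,0,0,0]]';python3 -m handwheel '[[1,0,0,-0.03,0,0,0],[1,0,0,0,0,0,0],[1,0,0,0,0,0,0]]' | sed -n '2p;4p'; python3 go.py 638.1 -168.8 97 10.1
```

```text
time_s: 24.22
position: [0.6382, -0.1687, 0.1021]
eef_rot: [[-0.178, 0.984, -0.001], [0.984, 0.178, 0.0], [0.0, -0.001, -1.0]]
contact_force: [0.2, 0.3, -2.6]
finger_gap: 0.135
finger_force: 30.0
time_s: 24.55
position: [0.6387, -0.1693, 0.0999]
eef_rot: [[-0.177, 0.984, 0.001], [0.984, 0.177, -0.0], [-0.0, 0.001, -1.0]]
contact_force: [0.2, -0.2, -1.6]
finger_gap: 0.137
finger_force: 30.0
position: [0.6385, -0.1692, 0.0982]
contact_force: [-0.7, 0.1, -1.9]
t 24.8 pos [ 638.5 -169.2   98.2] yaw 10.2 gap 11.7 force [-0.7  0.1 -1.9]
units shift [-0.01  0.01 -0.03] turn [-0.    0.   -0.02]
```

```bash
python3 -m handwheel '[[1,0,0,-0.03,0,0,0],[1,0,0,0,0,0,0],[1,0,0,0,0,0,0]]' | sed -n '2p;4p'; python3 -m handwheel '[[1,0,0,-0.02,0,0,0],[1,0,0,0,0,0,0],[1,0,0,0,0,0,0]]' | sed -n '2p;4p'
```

```text
position: [0.6385, -0.1692, 0.0969]
contact_force: [-0.2, 0.1, -3.0]
position: [0.6387, -0.1692, 0.0968]
contact_force: [-1.6, 0.1, 4.7]
```

Touched down. Releasing, rising, and looking at the result.

```bash
python3 -m handwheel '[[0,0,0,0,0,0,0],[0,0,0,0,0,0,0],[0,0,0,0,0,0,0],[0,0,0,0,0,0,0],[0,0,0,0,0,0,0],[0,0,0,0.3,0,0,0],[0,0,0,0.6,0,0,0],[0,0,0,0.6,0,0,0]]'; python3 -m handwheel '[[0,0,0,0.8,0,0,0],[0,-0.4,-0.2,0.8,0,0,0],[0,-0.5,-0.2,0.8,0,0,0],[0,-0.5,-0.2,0.8,0,0,0],[0,-0.5,-0.2,0.5,0,0,0],[0,0,0,0,0,0,0],[0,0,0,0,0,0,0],[0,0,0,0,0,0,0]]'
python3 - <<'E'
from h import *
s=state();P=pose('wrist',s);p,d=capture('wrist');cv2.imwrite('pics/w9.png',p[:,:,::-1])
B=(.4,.72,-.32,-.08)
rects(d,P,.083,.11,.095,box=B);print('block');rects(d,P,.063,.11,.071,box=B)
p,d=capture('side');cv2.imwrite('pics/side1.png',cv2.resize(p[60:310,90:420,::-1],None,fx=2,fy=2))
E
```

```text
time_s: 25.97
position: [0.638, -0.1692, 0.157]
eef_rot: [[-0.177, 0.984, -0.001], [0.984, 0.177, 0.0], [0.0, -0.001, -1.0]]
contact_force: [1.7, -0.2, 1.3]
finger_gap: 0.497
finger_force: 0.0
time_s: 26.63
position: [0.5627, -0.2006, 0.3041]
eef_rot: [[-0.178, 0.984, 0.0], [0.984, 0.178, 0.001], [0.001, 0.0, -1.0]]
contact_force: [-0.6, 0.1, 0.1]
finger_gap: 0.502
finger_force: 0.0
px 260 155 n 351 c [ 565.4 -182.6] size [11.5 36.9] short-axis deg 10.2 zmed 0.0939
px 325 156 n 397 c [ 637.7 -169.4] size [14.5 37. ] short-axis deg 10.1 zmed 0.0931
px 196 157 n 379 c [ 493.1 -197.4] size [13.8 35.9] short-axis deg 10.0 zmed 0.0933
block
px 321 151 n 1474 c [ 639.  -169.6] size [23.8 99.5] short-axis deg 10.1 zmed 0.0765
px 199 153 n 1096 c [ 492.3 -197.9] size [22.8 75.2] short-axis deg 10.7 zmed 0.0786
px 260 152 n 686 c [ 565.2 -183. ] size [20.9 50.2] short-axis deg 10.3 zmed 0.0827
```

View pics/w9.png

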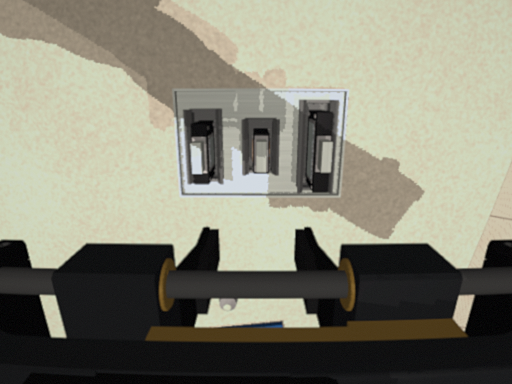

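View pics/side1.png

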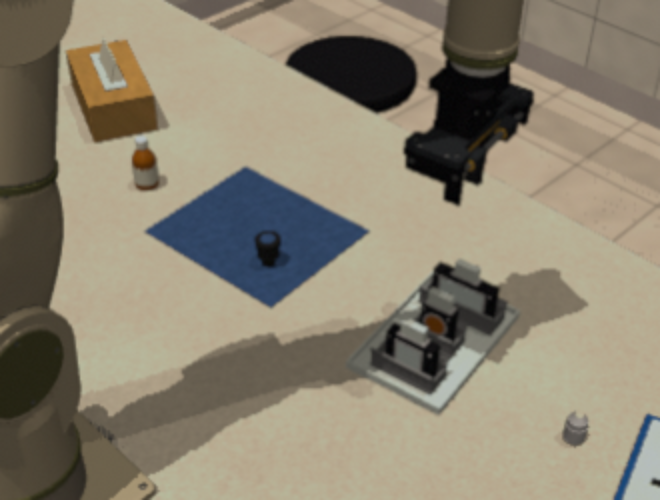

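All three stand upright on their slot floors: the tab tops read about 93.5 mm, as they should. The eyepiece (268,245), bottle (145,165) and objective (575,428) are where they were.

```bash
python3 -c "from workcell import *; print(job_done())"
```

```text
the job is handed in; nothing more can be done
None
```

All three cassettes stand upright on the slot floors of their own holders, the eyepiece, objective and bottle were left alone, and the job was handed in at about 27 s; the first grip on the short cassette closed above its tab, but the cassette had not moved and the second grip held.

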